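Start the pottery turntable from its push switches, lightest spring first

TASK

Start the pottery turntable with two of its sprung push switches, the lighter spring first: press the light green key right down until it clicks and let it come back up, then press the stiff yellow key right down until it clicks and let that come up too. Do not press the red key, and do not disturb the pinch pot that is drying on the turntable.

Things in the scene. Friction and masses are not known exactly. Their poses are not given: they have to be found in the camera images.
- green_top (a point): centre of the top face of the green key: a flat round green cap, 46 mm across, top 49 mm above the counter when up. Its switch is a grey round puck, 84 mm across and 33 mm high, fixed to the counter; the cap stands 16 mm proud of it and moves straight down. The point moves down with the key. The three switches can stand in any order.
- green_key (a joint): how far the green key is down, m: 0 = up, 0.009 = fully down on its stop; it clicks at 0.006. Light spring: starts to move at about 2.5 N, 4 N fully down; springs back up by itself.
- yellow_top (a point): centre of the top face of the yellow key: a rounded square yellow cap, 40 mm wide, top 49 mm above the counter when up, on the same kind of grey puck (84 mm across, 33 mm high, fixed), cap 16 mm proud, moving straight down.
- yellow_key (a joint): how far the yellow key is down, m: 0 = up, 0.009 = fully down on its stop; it clicks at 0.006. Stiff spring: starts to move at about 8 N, 11 N fully down; springs back up by itself.
- red_top (a point): centre of the top face of the red stop key: a round red mushroom cap, 48 mm across, top 49 mm above the counter when up, on the same kind of grey puck. Not to be pressed.
- red_key (a joint): how far the red key is down, m: 0 = up, 0.009 = fully down; it clicks at 0.006. Moves from about 5 N.
- pinch_pot: cream clay pinch pot, 62 mm across and 38 mm high, standing loose on the aluminium turntable (140 mm disc, top 58 mm above the counter) behind the switches. Origin at the centre of its underside, z up. To be left alone.
Things that resemble listed ones, but are neither listed nor needed, are in the scene too. What is shaped like the part that bears red_top but pink is not meant.

How it is judged:
On the way, in this order (a step that is already met when the one before it is completed fails the run):
1. the green key is pressed past its click, with the yellow key up (value of joint green_key above 0.006 m and value of joint yellow_key below 0.002 m), for 0.05 s.
2. the green key has come back up (value of joint green_key below 0.002 m), for 0.05 s.
3. the yellow key is pressed past its click, with the green key up (value of joint yellow_key above 0.006 m and value of joint green_key below 0.002 m), for 0.05 s.
At the end, for the whole second after the job is handed in: After green and then yellow have each been pressed past the click (6 mm of 9 mm) and let up, all three keys are up (within 2 mm) and the pinch pot stands still and upright (within 10 degrees) on the turntable within 15 mm of where it was (value of joint each of green_key, yellow_key, red_key below 0.002 m and distance of pinch_pot from where it was at the start of the episode below 0.015 m and angle between pinch_pot's own z axis and vertical below 0.17 rad and linear speed of pinch_pot below 0.02 m/s); the robot touches nothing.
It fails at once if the red key is pressed to its click (value of joint red_key above 0.006 m).
It fails at once if the pinch pot is shifted or knocked (distance of pinch_pot from where it was at the start of the episode above 0.02 m).
It also fails if it takes over 32 s, if anything falls off the work surface, if the arm or the gripper's body presses on something with over 40 N, if the wrist force passes 120 N, or if a joint passes its speed limit or range.

ROBOT

A 6-joint arm with a two-finger parallel gripper is mounted at the origin on a cart in front of the work surface, level with it; the furniture and walls round the work are solid. World frame = base frame: x ahead of the robot, y to its left, z up, the work surface at z = 0. Lengths are in m, angles in rad, forces in N, time in s.
With the tool pointing down it reaches from about 0.25 to 0.775 m from the base axis. Payload 4 kg.
Tool frame: the origin (TCP) lies between the finger pads; the fingertips stand 25 mm ahead of it and the grasp point (between the pads) lies 6 mm ahead of it; z points along the fingers, y is the direction in which the jaws open and shut (so a half turn about z gives the same grasp; the last joint's range is limited). The gripper opens to 94 mm and grips with 3 to 60 N. Pads are 16 mm wide; open, the fingers measure 119 mm over their backs; the gripper's body (75 mm by 177 mm) begins 78 mm behind the grasp point.
Start: joints at [1.061, 0.087, 1.371, -0, 1.684, -0.103], TCP at [0.218, 0.505, 0.231] pointing down, gripper open.
Joint ranges: [-3.1, 3.1], [-0.76, 2.03], [0.27, 2.55], [-1.08, 4.22], [0.17, 2.65], [-2.57, 2.57]. Speed limits (rad/s): [2.79, 2.79, 3.14, 3.14, 3.14, 3.14].

INTERFACE

Orientations are given as [roll, pitch, yaw] about the fixed x, y, z axes, in that order (R = Rz(yaw) Ry(pitch) Rx(roll)).
In Python, from cell import arm, camera, camera_info gives the robot as it stands. The module is installed in compiled form; this text tells all that it offers.
- The arm moves only by the tool apply_moves, never from a script. Its argument "motion" is a list of rows, each a list of 7 numbers: the shift along the tool's x, y, z scaled (see below), then the turn, a rotation vector about the tool's x, y, z scaled (see below), then the opening, from 0 (shut) to 1 (fully open). In form: [[tx, ty, tz, ax, ay, az, claw], ...]. A call has 1 to 12 rows; each row is the pose to reach, as a shift and turn from the pose commanded when the call began, along the tool's axes at that moment; what a row does not reach only later rows make up. The controller multiplies each number of a shift by 12 cm and each number of a turn by 90 degrees. A row lasts 1/8 s, in which the tool goes at most 62.5 mm and 10.7 degrees, less where a joint would pass 70% of its speed; a pose out of reach is approached as far as the arm can. A call with a number of a shift or a turn outside -1 to 1 is refused whole. A call with a gripper value outside its range is refused whole. The fingers move at their own pace and stop on an object; "newtons" is the grip in N (left out, the last holds). Time passes only in rows, so rows that repeat a pose let the fingers close. It gives the time, the measured TCP pose, the force and the opening at its end, in the units of the state.
- arm.sense(): the state, without advancing time (a new reading comes with each control period).
- camera(name): name is "scene" or "top"; returns the picture (400x640x3 uint8, red, green, blue); there is no depth.
- camera_info(name): a dict with "intrinsics" (3x3 intrinsics, pixels), "k1" (the pictures are not rectified: a ray, as slopes to the right and down, at radius r is drawn at 1 + k1 r^2 times it, then the intrinsics apply), "rvec" (rotation vector, rad) and "tvec" (3), from world to camera coordinates, as OpenCV has them. Camera axes: x right, y down, z forward; pixel columns grow to the right and rows downward; lengths in m; the calibration is good to about 2 mm. A picture is of the moment at which its call begins. camera_info takes no time and is no camera call.
- arm.hand_in(): hands the job in, once; it reports no verdict.
The state is a dict: "t": time; "joint_positions": joint angles; "joint_vel": joint speeds; "joint_efforts": joint torques, N m; "position": TCP position; "ee_rot": TCP orientation; "ft_force": force on the tool from outside, world axes, zero at the start; "moment": the same for the moment, N m; "width": finger opening in m.
Only numpy, scipy, OpenCV 4.12 (cv2) and the standard library are available. Lean on these libraries where they do the work, as an engineer would, in place of code of your own. Each camera call takes 0.05 s, during which the arm holds its last target.

## Working session

There is one attempt and no reset: what is moved stays moved. The work goes in short steps, Python scripts to look and compute and a tool call to move; the robot and the scene stay as the last step left them, time stands still between calls to the robot, and variables do not carry over. Pictures are saved under pics/ and viewed, and the job is handed in when it is done.

Besides the shell and the picture viewer there is one more tool, called after ">>>" by a JSON object that holds its "api" and its "payload". apply_moves: Moves the arm, as the interface text tells. Its arguments: {"type":"object","properties":{"motion":{"type":"array","items":{"type":"array","items":{"type":"number"}}},"newtons":{"type":"number"}},"required":["motion"]}

```bash
mkdir -p pics; python3 - <<'E'
from cell import arm,camera,camera_info
import cv2
for n in("scene","top"):
    cv2.imwrite(f"pics/{n}0.png",camera(n)[:,:,::-1]); i=camera_info(n); print(n,i)
print(arm.sense())
E
```

```text
scene {'intrinsics': array([[512.35721374,   0.        , 319.90351402],
       [  0.        , 512.35721374, 196.4482769 ],
       [  0.        ,   0.        ,   1.        ]]), 'k1': 0.04733020385776592, 'rvec': array([ 1.746824  ,  2.16657163, -0.53687968]), 'tvec': array([ 0.21384856, -0.41378674,  1.21189413])}
top {'intrinsics': array([[383.77380137,   0.        , 315.74222663],
       [  0.        , 383.77380137, 202.77008706],
       [  0.        ,   0.        ,   1.        ]]), 'k1': -0.07588579852294067, 'rvec': array([ 2.19114306, -2.13615193,  0.10176239]), 'tvec': array([-0.10692242,  0.5350108 ,  0.91996769])}
{'t': 0.1, 'joint_positions': array([ 1.06088654e+00,  8.78717678e-02,  1.37207765e+00, -2.26605074e-05,
        1.68358718e+00, -1.03105564e-01]), 'joint_vel': array([ 0.0010733 ,  0.00053762, -0.00583616,  0.00036958, -0.00066275,
       -0.0027109 ]), 'joint_efforts': array([ 2.68090414e-03, -3.41252697e+01, -3.03302014e+01,  7.20025320e-02,
        3.04343447e-02, -9.84535154e-05]), 'position': array([0.21742206, 0.50472629, 0.22943919]), 'ee_rot': array([-3.13965672e+00, -1.77674332e-04,  2.73478574e+00]), 'ft_force': array([ 0.63872002, -0.10462695, -0.37338306]), 'moment': array([-0.00419987,  0.0091182 , -0.00473788]), 'width': 0.0942589057793935}
```

View pics/scene0.png

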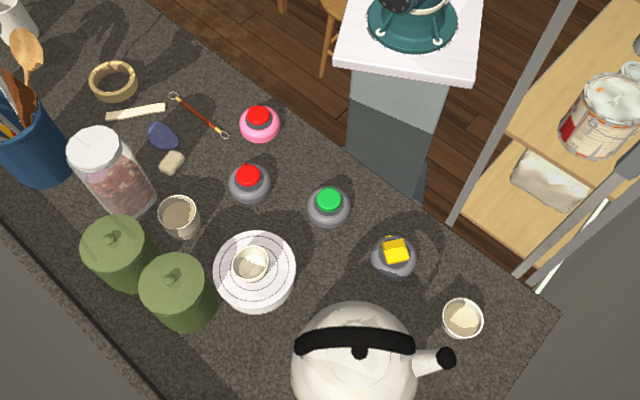

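View pics/top0.png

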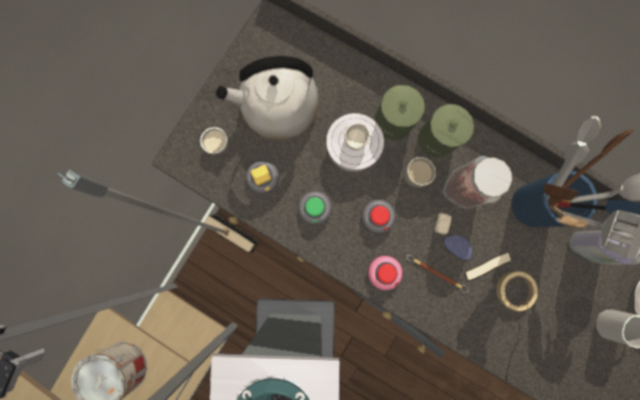

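The scene view shows the red key at (248,177), green at (329,200) and yellow at (396,252). The pink-puck decoy is at (259,118), the pot on the turntable at (250,264), and a kettle close to yellow. In the top view, green is at (315,206), yellow at (262,175), red at (380,215) and the pot at (357,136).

```bash
cat > h.py <<'E'
import cv2,numpy as np
from cell import camera_info
def ray(n,uv):
    i=camera_info(n);K=i["intrinsics"];R=cv2.Rodrigues(i["rvec"])[0];t=i["tvec"]
    s=cv2.undistortPoints(np.array([[uv]],float),K,np.array([i["k1"],0,0,0,0.]))[0,0]
    return -R.T@t, R.T@np.array([s[0],s[1],1])
def onz(n,uv,z):
    o,d=ray(n,uv); return o+d*(z-o[2])/d[2]
def proj(n,p):
    i=camera_info(n)
    return cv2.projectPoints(np.array([p],float),i["rvec"],i["tvec"],i["intrinsics"],np.array([i["k1"],0,0,0,0.]))[0].ravel()
E
python3 - <<'E'
from h import *
for n in("scene","top"):
    im=cv2.imread(f"pics/{n}0.png"); h=cv2.cvtColor(im,cv2.COLOR_BGR2HSV)
    print(n,"cam",ray(n,(320,200))[0].round(3),"TCP px",proj(n,[.218,.505,.23]).round(0),"base",proj(n,[0,0,0]).round(0))
    for c,lo,hi in(("green",(60,120,60),(85,255,255)),("yellow",(22,150,90),(32,255,255)),("red",(0,190,110),(4,255,255))):
        m=cv2.inRange(h,lo,hi)
        if n=="scene" and c=="yellow": # top face brighter
            pass
        k,l,s,cc=cv2.connectedComponentsWithStats(m)
        for j in range(1,k):
            if s[j,4]>60: print(c,s[j],cc[j].round(1),onz(n,cc[j],.049).round(4))
for n,px in (("scene",[(250,264),(356,345),(463,318)]),("top",[(357,136),(279,100),(214,141)])):
    for p in px: print(n,p,onz(n,p,.09).round(3))
a=cv2.imread("pics/scene0.png")[150:290,220:460];cv2.imwrite("pics/sc_c.png",cv2.resize(a,None,fx=3,fy=3,interpolation=2))
a=cv2.imread("pics/top0.png")[50:300,200:440];cv2.imwrite("pics/top_c.png",cv2.resize(a,None,fx=2.4,fy=2.4,interpolation=2))
E
```

```text
scene cam [ 0.959 -0.014  0.875] TCP px [727.  50.] base [411.  20.]
green [316 186  26  26 493] [328.3 199.2] [ 0.5313 -0.0884  0.049 ]
yellow [  0 125  12  12  72] [  5.6 130.5] [ 0.5174 -0.7242  0.049 ]
yellow [382 238  28  27 531] [395.  250.9] [0.6056 0.0446 0.049 ]
red [247 105  23  20 351] [257.7 114.8] [ 0.3755 -0.2645  0.049 ]
red [560 117  15  24 169] [567.  128.7] [0.281  0.3332 0.049 ]
red [236 163  24  23 420] [247.5 174.8] [ 0.513  -0.2462  0.049 ]
top cam [ 0.44  -0.103  0.969] TCP px [ 13. 343.] base [272. 420.]
green [306 199  17  16 222] [314.3 206.5] [ 0.5263 -0.0902  0.049 ]
scene (250, 264) [ 0.695 -0.185  0.09 ]
scene (356, 345) [0.785 0.006 0.09 ]
scene (463, 318) [0.71  0.159 0.09 ]
top (357, 136) [ 0.691 -0.187  0.09 ]
top (279, 100) [0.775 0.    0.09 ]
top (214, 141) [0.672 0.15  0.09 ]
```

View pics/sc_c.png

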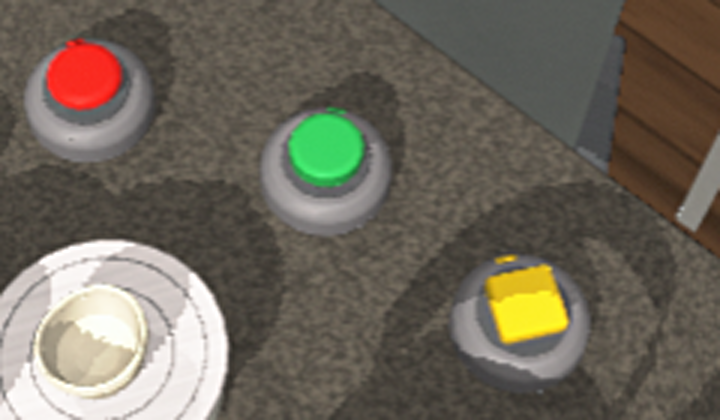

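View pics/top_c.png

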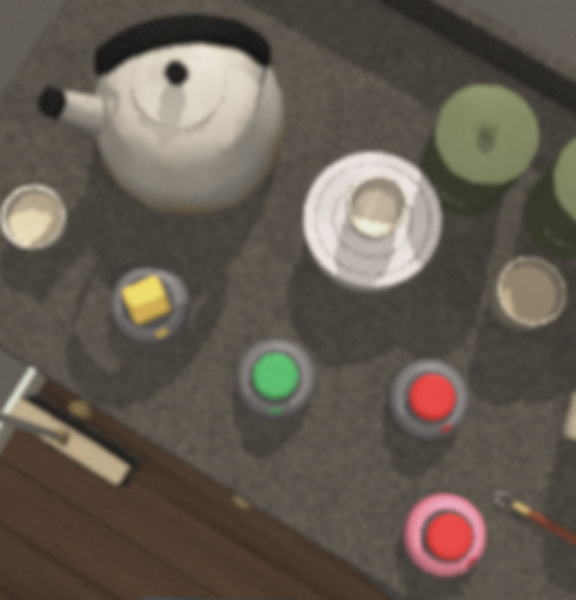

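```bash
python3 - <<'E'
from h import *
for n in("scene","top"):
    o,d=ray(n,(320,200)); print(n,"nadir",proj(n,[o[0],o[1],0]).round(0))
    px={"scene":[(450,222),(570,2),(520,275),(638,152),(540,290),(600,205),(470,190)],"top":[(250,240),(70,180),(180,290),(5,330),(235,325),(165,395),(215,205),(135,320)]}[n]
    for p in px:
        o,d=ray(n,p); print(p,"az",np.degrees(np.arctan2(d[1],d[0])).round(1),"z0",onz(n,p,0)[:2].round(3),"z-.3",onz(n,p,-.3)[:2].round(3),"z.3",onz(n,p,.3)[:2].round(3))
a=cv2.imread("pics/scene0.png")[0:330,330:640];cv2.imwrite("pics/sc_d.png",cv2.resize(a,None,fx=1.8,fy=1.8,interpolation=2))
a=cv2.imread("pics/top0.png")[150:400,0:350];cv2.imwrite("pics/top_d.png",cv2.resize(a,None,fx=2.2,fy=2.2,interpolation=2))
E
```

```text
scene nadir [318. 472.]
(450, 222) az 161.2 z0 [0.505 0.141] z-.3 [0.349 0.194] z.3 [0.66  0.088]
(570, 2) az 161.1 z0 [-0.135  0.36 ] z-.3 [-0.509  0.489] z.3 [0.24  0.232]
(520, 275) az 142.8 z0 [0.582 0.271] z-.3 [0.453 0.369] z.3 [0.711 0.173]
(638, 152) az 143.8 z0 [0.27  0.489] z-.3 [0.034 0.661] z.3 [0.506 0.317]
(540, 290) az 138.1 z0 [0.603 0.306] z-.3 [0.481 0.415] z.3 [0.725 0.196]
(600, 205) az 142.2 z0 [0.408 0.413] z-.3 [0.22  0.559] z.3 [0.597 0.266]
(470, 190) az 160.7 z0 [0.428 0.172] z-.3 [0.246 0.236] z.3 [0.61  0.108]
top nadir [319. 243.]
(250, 240) az 89.4 z0 [0.442 0.071] z-.3 [0.442 0.124] z.3 [0.441 0.017]
(70, 180) az 77.7 z0 [0.585 0.562] z-.3 [0.63  0.768] z.3 [0.54  0.356]
(180, 290) az 110.4 z0 [0.311 0.244] z-.3 [0.271 0.351] z.3 [0.351 0.136]
(5, 330) az 107.4 z0 [0.182 0.719] z-.3 [0.102 0.974] z.3 [0.262 0.465]
(235, 325) az 135.9 z0 [0.229 0.1  ] z-.3 [0.164 0.163] z.3 [0.295 0.037]
(165, 395) az 136.3 z0 [0.048 0.271] z-.3 [-0.073  0.387] z.3 [0.169 0.155]
(215, 205) az 71.8 z0 [0.528 0.164] z-.3 [0.556 0.247] z.3 [0.501 0.082]
(135, 320) az 114.5 z0 [0.231 0.357] z-.3 [0.166 0.499] z.3 [0.295 0.214]
```

View pics/sc_d.png

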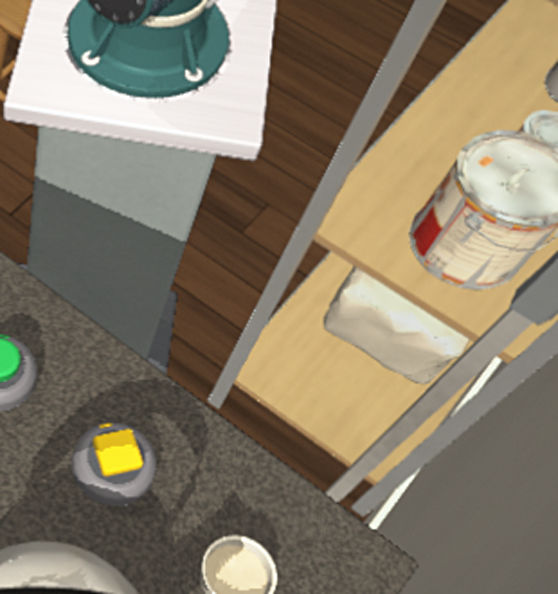

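View pics/top_d.png

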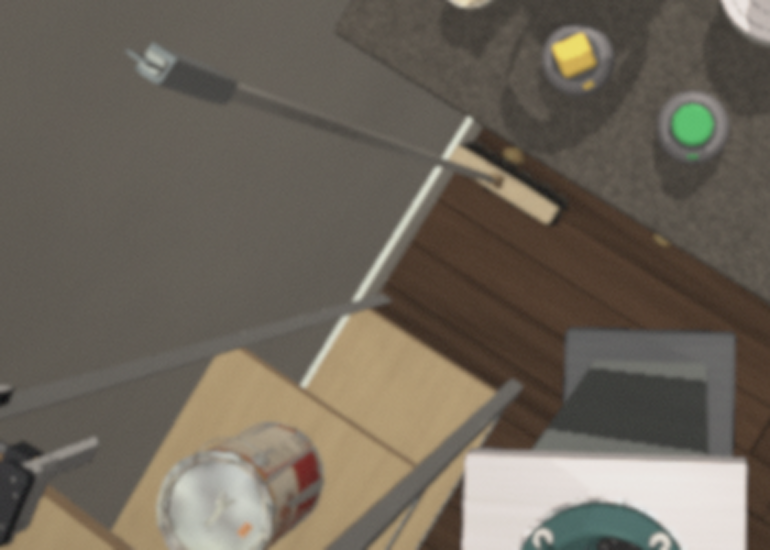

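```bash
python3 - <<'E'
from h import *
def tri(a,b):
    o1,d1=ray("scene",a);o2,d2=ray("top",b)
    A=np.stack([d1,-d2],1);s=np.linalg.lstsq(A,o2-o1,rcond=None)[0]
    p,q=o1+s[0]*d1,o2+s[1]*d2;return ((p+q)/2).round(3),np.linalg.norm(p-q).round(3)
print("grip start",tri((618,173),(107,193)))
print("yellow",tri((398.5,254.5),(261.5,174)))
print("green",tri((328.8,199),(314.3,206.5)))
# pole: epipolar intersect: plane of scene line with top rays
o1,da=ray("scene",(516,273));_,db=ray("scene",(618,173));nrm=np.cross(da,db)
for p in((107,193),(150,206),(190,220),(228,232)):
    o,d=ray("top",p);s=nrm@(o1-o)/(nrm@d);print(p,(o+s*d).round(3))
# post B
o1,da=ray("scene",(530,283));_,db=ray("scene",(640,189))
print([np.degrees(np.arctan2(d[1],d[0])) for d in(da,db)])
# yellow by blobs, brightness
for n in("scene","top"):
    im=cv2.imread(f"pics/{n}0.png");h=cv2.cvtColor(im,cv2.COLOR_BGR2HSV)
    b={"scene":(370,225,50,50),"top":(240,155,45,40)}[n]
    hh=h[b[1]:b[1]+b[3],b[0]:b[0]+b[2]]
    for lo in((18,110,60),(18,110,{"scene":215,"top":190}[n])):
        m=cv2.inRange(hh,lo,(35,255,255));k,l,s,c=cv2.connectedComponentsWithStats(m)
        for j in range(1,k):
            if s[j,4]>20:
                u=c[j]+b[:2];print(n,lo,s[j,4],u.round(1),onz(n,u,.049).round(4))
    b={"scene":(225,150,50,50),"top":(360,195,45,45)}[n]
    m=cv2.inRange(h[b[1]:b[1]+b[3],b[0]:b[0]+b[2]],(0,150,90),(6,255,255))|cv2.inRange(h[b[1]:b[1]+b[3],b[0]:b[0]+b[2]],(174,150,90),(180,255,255))
    ys,xs=np.nonzero(m);u=np.array([xs.mean()+b[0],ys.mean()+b[1]]);print("red",u,onz(n,u,.049))
E
```

```text
grip start (array([0.522, 0.305, 0.266]), np.float64(0.006))
yellow (array([0.605, 0.048, 0.033]), np.float64(0.01))
green (array([ 0.527, -0.089,  0.041]), np.float64(0.002))
(107, 193) [0.523 0.306 0.258]
(150, 206) [0.517 0.311 0.054]
(190, 220) [ 0.502  0.322 -0.277]
(228, 232) [ 0.479  0.339 -0.887]
[np.float64(140.3303060507074), np.float64(140.2039002645625)]
scene (18, 110, 60) 553 [395.1 251. ] [0.6056 0.0448 0.049 ]
scene (18, 110, 215) 467 [395.3 251.3] [0.606  0.0453 0.049 ]
red [247.57657658 174.77027027] [ 0.51296751 -0.24609592  0.049     ]
top (18, 110, 60) 272 [260.5 174.8] [0.6005 0.0429 0.049 ]
top (18, 110, 190) 216 [260.1 173.6] [0.6034 0.044  0.049 ]
red [379.53183521 215.22097378] [ 0.50903952 -0.2476921   0.049     ]
```

Green's top centre is at about (0.529, -0.089) and yellow's at about (0.604, 0.044). A broom stands upright near (0.52, 0.31), so I'll move inward first. The jaw direction (about 67° azimuth) already keeps the gripper clear of the kettle and pot, so I'll keep that orientation.

>>> {"api": "apply_moves", "payload": {"motion": [[-0.17,-0.33,0,0,0,0,0],[-0.33,-0.67,0,0,0,0,0],[-0.5,-1,0,0,0,0,0],[-0.5,-1,0,0,0,0,0]], "newtons": 20}}

```text
t: 0.6
position: [0.2252, 0.3692, 0.2304]
ee_rot: [-3.142, 0.0, 2.732]
ft_force: [0.2, 0.3, 0.4]
width: 0.0575
```

>>> {"api": "apply_moves", "payload": {"motion": [[-0.25,-0.33,0,0,0,0,0],[-0.5,-0.67,0,0,0,0,0],[-0.75,-1,0,0,0,0,0],[-0.75,-1,0,0,0,0,0]]}}

```text
t: 1.1
position: [0.2614, 0.2241, 0.2306]
ee_rot: [3.141, 0.001, 2.729]
ft_force: [-0.5, 0.4, 0.6]
width: 0.0175
```

>>> {"api": "apply_moves", "payload": {"motion": [[-0.26,-0.13,0,0,0,0,0],[-0.52,-0.25,0,0,0,0,0],[-0.77,-0.38,0,0,0,0,0],[-0.77,-0.38,0,0,0,0,0]]}}

```text
t: 1.6
position: [0.3283, 0.1473, 0.2301]
ee_rot: [3.142, -0.001, 2.733]
ft_force: [-0.7, -0.2, -0.3]
width: 0.0002
```

>>> {"api": "apply_moves", "payload": {"motion": [[-0.26,-0.13,0,0,0,0,0],[-0.52,-0.25,0,0,0,0,0],[-0.77,-0.38,0,0,0,0,0],[-0.77,-0.38,0,0,0,0,0]]}}

```text
t: 2.1
position: [0.3947, 0.0693, 0.23]
ee_rot: [3.141, -0.002, 2.734]
ft_force: [0.0, 0.7, 0.0]
width: 0.0004
```

>>> {"api": "apply_moves", "payload": {"motion": [[-0.26,-0.13,0,0,0,0,0],[-0.52,-0.25,0,0,0,0,0],[-0.77,-0.38,0,0,0,0,0],[-0.77,-0.38,0,0,0,0,0]]}}

```text
t: 2.6
position: [0.4613, -0.0088, 0.2299]
ee_rot: [3.141, -0.002, 2.735]
ft_force: [-0.1, 0.6, 0.2]
width: 0.0002
```

>>> {"api": "apply_moves", "payload": {"motion": [[-0.26,-0.13,0,0,0,0,0],[-0.52,-0.25,0.2,0,0,0,0],[-0.77,-0.38,0.5,0,0,0,0],[-0.77,-0.38,0.8,0,0,0,0],[-0.77,-0.38,0.8,0,0,0,0]]}}

```text
t: 3.22
position: [0.5252, -0.0855, 0.1311]
ee_rot: [3.142, -0.009, 2.737]
ft_force: [-0.8, 1.2, -0.4]
width: 0.0007
```

```bash
python3 - <<'E'
from cell import arm,camera
import cv2,numpy as np
a=camera("scene")[:,:,::-1]
cv2.imwrite("pics/s1.png",a)
print(arm.sense()["position"],arm.sense()["ft_force"])
E
```

```text
[ 0.5267244  -0.08605877  0.133737  ] [-0.2207909  -0.25361946 -0.07586422]
```

View pics/s1.png

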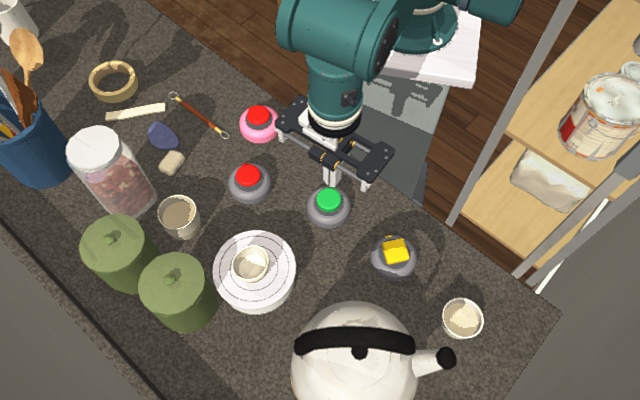

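The picture shows the closed tips at about (332,188), just above the green cap at (329,200), with clear space around the gripper. I'll press now in small steps and watch the force.

>>> {"api": "apply_moves", "payload": {"motion": [[-0.03,-0.015,0.2,0,0,0,0],[-0.03,-0.015,0.4,0,0,0,0],[-0.03,-0.015,0.46,0,0,0,0],[-0.03,-0.015,0.46,0,0,0,0]]}}

```text
t: 3.78
position: [0.5309, -0.0908, 0.0808]
ee_rot: [3.141, 0.002, 2.736]
ft_force: [0.1, -0.7, -0.1]
width: 0.0004
```

>>> {"api": "apply_moves", "payload": {"motion": [[0,0,0.025,0,0,0,0],[0,0,0.05,0,0,0,0],[0,0,0.05,0,0,0,0]]}}

```text
t: 4.15
position: [0.531, -0.0915, 0.074]
ee_rot: [3.141, 0.002, 2.735]
ft_force: [0.8, 0.1, 2.1]
width: 0.0002
```

>>> {"api": "apply_moves", "payload": {"motion": [[0,0,0.03,0,0,0,0],[0,0,0.06,0,0,0,0],[0,0,0.07,0,0,0,0],[0,0,0.07,0,0,0,0],[0,0,0.07,0,0,0,0]]}}

```text
t: 4.78
position: [0.5309, -0.0916, 0.0653]
ee_rot: [3.141, 0.002, 2.735]
ft_force: [1.1, 0.5, 3.7]
width: 0.0004
```

>>> {"api": "apply_moves", "payload": {"motion": [[0,0,0.01,0,0,0,0],[0,0,0.015,0,0,0,0],[0,0,0.015,0,0,0,0]]}}

```text
t: 5.15
position: [0.531, -0.0916, 0.0652]
ee_rot: [3.141, 0.002, 2.735]
ft_force: [-1.2, 1.3, 11.3]
width: 0.0004
```

The force jumped to 11 N with no further travel, so the green key is on its stop. I'll lift and move over to yellow.

>>> {"api": "apply_moves", "payload": {"motion": [[0,0,-0.1,0,0,0,0],[0,0,-0.3,0,0,0,0],[0,0,-0.6,0,0,0,0],[0,0,-0.6,0,0,0,0]]}}

```text
t: 5.65
position: [0.5312, -0.0919, 0.1374]
ee_rot: [3.141, 0.004, 2.735]
ft_force: [0.3, -0.1, -0.0]
width: 0.0002
```

>>> {"api": "apply_moves", "payload": {"motion": [[-0.02,0.2,0,0,0,0,0],[-0.05,0.5,0,0,0,0,0],[-0.08,0.9,0,0,0,0,0],[-0.08,0.9,0,0,0,0,0]]}}

```text
t: 6.15
position: [0.5811, 0.0064, 0.1323]
ee_rot: [-3.141, -0.005, 2.739]
ft_force: [-0.3, -1.0, -0.9]
width: 0.0004
```

>>> {"api": "apply_moves", "payload": {"motion": [[-0.02,0.2,0,0,0,0,0],[-0.03,0.38,0,0,0,0,0],[-0.03,0.38,0,0,0,0,0],[-0.03,0.38,0,0,0,0,0]]}}

```text
t: 6.65
position: [0.6031, 0.0442, 0.135]
ee_rot: [-3.141, -0.0, 2.735]
ft_force: [-0.6, 0.5, 0.3]
width: 0.0002
```

```bash
python3 - <<'E'
from cell import arm,camera
import cv2,numpy as np
a=camera("scene")[:,:,::-1]
cv2.imwrite("pics/s2.png",a)
print(arm.sense()["position"],arm.sense()["ft_force"],arm.sense()["t"])
E
```

```text
[0.60303024 0.04392756 0.13508162] [-0.46818748  0.11116501  0.38578185] 6.7
```

View pics/s2.png

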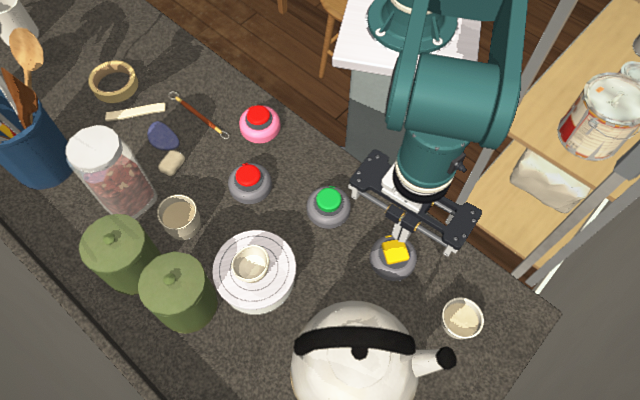

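The green key is back up at (329,200), and the tips are at (402,238) above the yellow cap at (396,252). The pot hasn't moved.

>>> {"api": "apply_moves", "payload": {"motion": [[0,0,0.2,0,0,0,0],[0,0,0.4,0,0,0,0],[0,0,0.49,0,0,0,0],[0,0,0.49,0,0,0,0]]}}

```text
t: 7.2
position: [0.603, 0.0439, 0.0762]
ee_rot: [-3.141, -0.0, 2.734]
ft_force: [-0.1, 0.2, 0.4]
width: 0.0005
```

>>> {"api": "apply_moves", "payload": {"motion": [[0,0,0.03,0,0,0,0],[0,0,0.06,0,0,0,0],[0,0,0.075,0,0,0,0],[0,0,0.075,0,0,0,0],[0,0,0.075,0,0,0,0]]}}

```text
t: 7.82
position: [0.6042, 0.0442, 0.0707]
ee_rot: [3.141, 0.003, 2.735]
ft_force: [-2.9, -0.2, 8.9]
width: 0.0004
```

>>> {"api": "apply_moves", "payload": {"motion": [[0,0,0.02,0,0,0,0],[0,0,0.04,0,0,0,0],[0,0,0.06,0,0,0,0],[0,0,0.06,0,0,0,0],[0,0,0.06,0,0,0,0]]}}

```text
t: 8.45
position: [0.6042, 0.0442, 0.0652]
ee_rot: [3.141, 0.004, 2.735]
ft_force: [-6.3, -0.7, 14.3]
width: 0.0003
```

Yellow is also on its stop, at 14 N and the same height as green's. I'll lift straight up.

>>> {"api": "apply_moves", "payload": {"motion": [[0,0,-0.1,0,0,0,0],[0,0,-0.3,0,0,0,0],[0,0,-0.6,0,0,0,0],[0,0,-0.9,0,0,0,0],[0,0,-0.9,0,0,0,0]]}}

```text
t: 9.07
position: [0.6055, 0.0444, 0.1729]
ee_rot: [3.138, 0.009, 2.735]
ft_force: [0.5, -0.4, 0.2]
width: 0.0002
```

>>> {"api": "apply_moves", "payload": {"motion": [[0.3,0,-0.2,0,0,0,0],[0.6,0,-0.3,0,0,0,0],[0.9,0,-0.3,0,0,0,0],[0.9,0,-0.3,0,0,0,0],[0.9,0,-0.3,0,0,0,0]]}}

```text
t: 9.7
position: [0.5041, 0.0869, 0.2032]
ee_rot: [-3.141, -0.0, 2.735]
ft_force: [0.1, -0.3, 0.3]
width: 0.0007
```

```bash
python3 - <<'E'
from cell import arm,camera
import cv2,numpy as np
from h import *
a=camera("scene")[:,:,::-1].copy(); b=camera("top")[:,:,::-1]
cv2.imwrite("pics/s3.png",a)
o=cv2.imread("pics/scene0.png")
for n,(x,y,w,h) in dict(pot=(225,240,55,50),kettle=(290,300,170,100),green=(305,180,50,50),red=(225,155,50,50),yellow=(370,230,50,50)).items():
    A=o[y:y+h,x:x+w].astype(np.float32).mean(2);B=a[y:y+h,x:x+w].astype(np.float32).mean(2)
    print(n,np.abs(A-B).mean().round(2),np.round(cv2.phaseCorrelate(A,B)[0],2))
s=arm.sense();print(s["position"],s["ft_force"],s["t"])
E
```

```text
pot 0.9 [-0.   -0.03]
kettle 0.9 [-0.01  0.  ]
green 0.88 [0.01 0.03]
red 0.87 [-0.01 -0.06]
yellow 0.86 [-0.    0.03]
[0.50454498 0.08668245 0.20326665] [0.2205537  0.39932949 0.20385715] 9.8
```

View pics/s3.png

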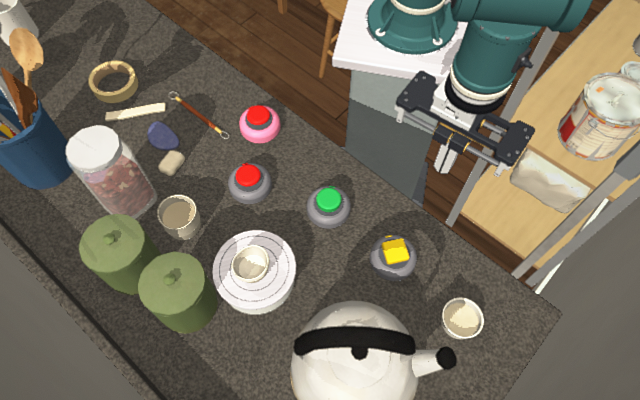

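The keys at (248,177), (329,200) and (396,252), the pot at (250,264) and the kettle all match the first picture to within 0.1 px. The gripper hangs free in the air with almost no force on it.

```bash
python3 -c "
from cell import arm
print(arm.hand_in())"
```

```text
the job is handed in; nothing more can be done
None
```

I pressed the green key and then the yellow key all the way down with the closed fingertips, letting each come back up, and handed the job in at about 9.8 s of the 32 s allowed.

- **Green:** it went down about 9 mm to its stop, where the force rose to 11 N with no further travel. The picture taken before the yellow press showed it back up.
- **Yellow:** it reached its stop at the same height, at 14 N. That press also showed a sideways force of about 6 N, probably fingertip friction, and it was gone after lifting.
- **Final check:** in the last picture all three keys, the pot and the kettle match the first picture to within 0.1 px. The gripper was clear of everything with almost no force on it.

No check failed. Key travel was judged from tool height and force, because the joint values themselves can't be read.

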